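# Put the probe thermometer away in its latched case

## Task

The meal round is done: put the food probe thermometer from the steel tray back into its hard case. Press the thumb latch on the front of the case so that the sprung lid pops open, lay the thermometer gently in its moulded bed with the steel probe in the narrow channel, then snap the lid shut so that it stays latched. Leave everything else where it is.

Things in the scene. Friction and masses are not known exactly. Their poses are not given: they have to be found in the camera images.
- case: grey plastic hard case, 110 (x) x 230 (y) x 39 mm high when shut, fixed on the table, left or right of its middle. Origin: centre of its underside; x runs from the latch side (front, turned roughly to the robot) to the hinge side (back), z up. The base is 22 mm high with 4 mm walls; the black insert in it is level with the rim and has a bed 12 mm deep (see bed)
- bed (a point): floor of the handle bed (case frame -6, -48, 10 mm), where the middle of the handle's underside goes, thermometer x along case +y. Handle bed 34 mm wide, case y -102 to 6 mm; from there to y 111 a probe channel 18 mm wide. At y -82 to -14 the insert is cut away down to 10 mm above the table over all the inside (x -51 to 51): room for fingers
- lid_hinge (a point): middle of the lid's hinge line at the back of the case (case frame 55, 0, 22.5 mm); the hinge line runs along the case's y; moves not
- lid_edge (a point): middle of the free front edge of the lid's outer face, moving with the lid: at lid 0 it is 110 mm in front of the hinge line and 16 mm above it. The lid is a shell 110 x 230 mm, 16 mm deep
- lid (a joint): opening angle of the lid, rad: 0 shut and latched (reads up to 0.02), 2.1 full open, leaning back past upright, reaching 75 mm behind the hinge. A light spring (1 to 2 N at the edge) drives it open from any angle, within about 2 s once unlatched. It stays shut only when the catch bar on its front edge has snapped under the latch's hook: 4 to 12 N down near the edge
- latch_pad (a point): middle of the top of the thumb paddle at the front of the case, 24 mm above the table, 37 mm out from the case wall; press it down. Paddle 40 mm wide (case y), 36 mm deep. The upright hook between paddle and lid is up to 43 mm above the table and leans towards the paddle when pressed: keep within 13 mm of the paddle's middle on the case's side
- latch (a joint): turn of the latch, rad: 0 at rest, 0.30 paddle fully down (its middle 10 mm lower); springs back; takes 1.5 to 4 N at the paddle's middle. The lid comes free at about 0.2
- thermometer: probe thermometer: white handle 100 x 26 x 18 mm with a display and two buttons on top; a 4 mm steel probe sticks out 90 mm from its +x end, 9 mm above its underside. 60 to 130 g, weight in the handle. Loose in the tray, face up, x roughly along the tray's x. Origin: middle of the handle's underside; x towards the probe's tip, z up
- tray: shallow steel tray 325 (x) x 265 (y) mm, fixed; floor 3 mm thick, rim 18 mm high, 4 mm thick. Origin: centre of its underside. The thermometer, spoon and knife lie in it side by side, 75 mm apart in y, in any order, roughly along its x
- spoon: bystander: steel serving spoon 210 mm long, bowl 50 mm wide at +x, 12 mm high, loose in the tray
- knife: bystander: kitchen knife with a white 105 x 24 x 16 mm handle at -x and a flat steel blade 22 mm wide at +x, 212 mm long in all, loose in the tray
- tub: bystander: round white tub of probe wipes, 66 mm across, 60 mm high, standing just in front of the case on its +y side
- jug: bystander: white plastic jug, 108 mm across, 140 mm high, handle at its +y side reaching 91 mm from the axis, behind the middle of the working area
- ramekin: bystander: white china bowl, 84 mm across, 45 mm high, left of the working area
- shaker: bystander: glass shaker with a steel top, 52 mm across, 96 mm high, right of the working area

How it is judged:
By the outcome, as a careful person would: the job done as asked, in the order asked, and still so for the second after the job is handed in, with the robot touching nothing.
It also fails if it takes over 69 s, if anything falls off the work surface, if the arm or the gripper's body presses on something with over 40 N, if the wrist force passes 120 N, or if a joint passes its speed limit or range.

## Robot

A 6-joint arm with a two-finger parallel gripper is mounted at the origin on the work surface. World frame = base frame: x ahead of the robot, y to its left, z up, the work surface at z = 0. Lengths are in m, angles in rad, forces in N, time in s.
With the tool pointing down it reaches from about 0.4 to 0.825 m from the base axis. Payload 7 kg.
Tool frame: the origin (TCP) lies midway between the tips of the shut fingers; the grasp point (between the pads) lies arm.hold_point_z behind it (arm.hold_point_z is the distance from the TCP to the grasp point, in m); z points along the fingers, y is the line along which they close (so a half turn about z gives the same grasp; the last joint's range is limited). The gripper opens to 88 mm and grips with 3 to 60 N. Pads are 19 mm wide; open, the fingers measure 130 mm over their backs; the gripper's body (78 mm by 193 mm) begins 47 mm behind the grasp point.
Start: joints at [-0.853, 0.359, 0.012, 0, -1.224, -0.288], TCP at [0.281, -0.614, 0.227] pointing down, gripper open.
Joint ranges: [-3.07, 3.07], [-1.43, 2.12], [-1.02, 1.25], [-3.03, 1.67], [-3.05, -0], [-3.03, 3.03]. Speed limits (rad/s): [2.39, 2.39, 3.01, 3.14, 3.14, 3.14].

## Interface

Orientations are given as [roll, pitch, yaw] about the fixed x, y, z axes, in that order (R = Rz(yaw) Ry(pitch) Rx(roll)).
In Python, from station import arm gives the robot as it stands.
- The arm moves only by the shell command python3 -m crank 'ROWS' [OPENING] [FORCE]. ROWS is JSON, a list that holds one entry, the list of rows, each a list of 4 numbers: the shift along the tool's x, y, z in units of 25 mm (1.0 is 25 mm), then the turn about the tool's z in units of 5 degrees (1.0 is 5 degrees). A call has 1 to 12 rows; each row is the pose to reach, as a shift and turn from the pose commanded when the call began, along the tool's axes at that moment; what a row does not reach only later rows make up. A row lasts 1/8 s, in which the tool goes at most 62.5 mm and 10.7 degrees, less where a joint would pass 70% of its speed; a pose out of reach is approached as far as the arm can. A call with a gripper value outside its range is refused whole. OPENING is the closure, from 0 (fully open) to 1 (shut), set as the call begins (- or left out, the last holds). The fingers move at their own pace and stop on an object; FORCE is the grip in N (left out, the last holds). Time passes only in rows, so rows that repeat a pose let the fingers close. It gives the time, the measured TCP pose, the force, the opening and the grip force at its end, in the units of the state.
- arm.get_state(): the state, without advancing time (a new reading comes with each control period).
- arm.grab_frame(name): name is "scene" or "top" or "wrist"; returns (picture, depth): 400x640x3 uint8, red, green, blue; 400x640 float32, m along the optical axis (not along the pixel's ray), 0 where there is no reading.
- arm.get_calibration(name): a dict with "mtx" (3x3 intrinsics, pixels), "R" (3x3) and "t" (3): a world point X has camera coordinates R X + t; the wrist camera has in their place "mount" (4x4, takes a point from camera to tool coordinates, whose origin is the TCP and whose axes are the flange's). Camera axes: x right, y down, z forward; pixel columns grow to the right and rows downward; lengths in m; the calibration is good to about 2 mm. A picture is of the moment at which its call begins: read the wrist's pose just before it. get_calibration takes no time and is no camera call.
- arm.job_done(): hands the job in; it is judged then, once.
Trained networks look in the newest picture that a camera, given by its name, has taken for a name from the list of things; names that differ only in an ending like _2 or _b are one class to them, and where a whole thing is asked for, a point or a joint stands for the part that bears it (a point fixed in the world has none). Each returns a list of dicts, best first, with "score" (0 to 1); they miss things now and then, are a little off and sometimes report something else, mostly with a low value. They report only what shows in the picture. A call takes as long as a camera call.
- arm.recognise(thing, camera): "extent" ([left, top, width, height] in pixels, round what is visible of it).
- arm.trace(thing, camera): "mask" (400x640 bool, what is visible of it) and "extent" ([left, top, width, height] in pixels, round what is visible of it).
The state is a dict: "t": time; "q": joint angles; "qd": joint speeds; "joint_efforts": joint torques, N m; "eef_pos": TCP position; "ee_rot": TCP orientation; "force": force on the tool from outside, world axes, zero at the start; "moment": the same for the moment, N m; "width": finger opening in m; "gripper_force": force on a finger pad.
Only numpy, scipy, OpenCV 4.12 (cv2) and the standard library are available. Lean on these libraries where they do the work, as an engineer would, in place of code of your own. Each camera call takes 0.05 s, during which the arm holds its last target. There are 200 camera calls.

## Working session

There is one attempt and no reset: what is moved stays moved. The work goes in short steps, Python scripts to look and compute and a shell command to move; the robot and the scene stay as the last step left them, time stands still between calls to the robot, and variables do not carry over. Pictures are saved under pics/ and viewed, at most 10 in all, crops included, and the job is handed in when it is done.

```bash
ls; mkdir -p pics
cat > h.py <<'E'
import numpy as np, cv2
from station import arm
from scipy.spatial.transform import Rotation as Ro
def cloud(name):
    s=arm.get_state(); im,d=arm.grab_frame(name); c=arm.get_calibration(name)
    K=np.array(c['mtx']); v,u=np.mgrid[:400,:640]
    P=np.stack([(u-K[0,2])/K[0,0]*d,(v-K[1,2])/K[1,1]*d,d],-1)
    if name=='wrist':
        M=np.array(c['mount']); Rt=Ro.from_euler('xyz',s['ee_rot']).as_matrix()
        W=(P@M[:3,:3].T+M[:3,3])@Rt.T+np.array(s['eef_pos'])
    else:
        W=(P-np.array(c['t']))@np.array(c['R'])
    W[d==0]=np.nan
    return im,W
def save(n,im): cv2.imwrite('pics/'+n,im[:,:,::-1])
def rect(pts):
    r=cv2.minAreaRect(pts[:,:2].astype(np.float32)*1000)
    return r
E
python3 - <<'E'
from h import *
print(arm.get_state(), arm.hold_point_z)
for n in ['top','scene']:
    im,W=cloud(n); save(n+'0.png',im); np.save(n+'0.npy',W)
    for th in ['case','latch_pad','thermometer','tray','tub','knife','spoon','jug','lid_edge']:
        r=arm.trace(th,n)
        for k in r[:1]:
            p=W[k['mask']]; p=p[~np.isnan(p[:,0])]
            print(n,th,round(k['score'],2),k['extent'],np.median(p,0).round(3),np.percentile(p[:,2],[5,95]).round(3),rect(p))
E
```

```text
pics
{'t': 0.0, 'q': array([-8.52890279e-01,  3.59359901e-01,  1.10485140e-02, -3.57596327e-04,
       -1.22409050e+00, -2.88061425e-01]), 'qd': array([-2.37938188e-04, -6.01183450e-04, -6.03649055e-05,  4.83833270e-04,
        1.34173619e-03,  2.03920875e-03]), 'joint_efforts': array([-1.66265281e-04, -5.82712376e+01,  2.93068832e+01,  6.99778318e+00,
        6.81131176e-03, -2.58390583e-04]), 'eef_pos': array([ 0.28103892, -0.6131675 ,  0.22563429]), 'ee_rot': array([ 3.13995774e+00, -1.33862955e-04, -2.71186970e+00]), 'force': array([ 0.0173577 , -0.14669782,  0.092855  ]), 'moment': array([-0.02754982,  0.03643529,  0.00014239]), 'gripper_force': 0.0, 'width': 0.08775946774783225} 0.0188
top case 0.89 [351.4, 196.2, 76.1, 53.2] [ 0.478 -0.23   0.039] [0.021 0.045] ((465.2146911621094, -232.11813354492188), (237.91864013671875, 170.0319366455078), 67.27406311035156)
top latch_pad 0.67 [372.5, 231.7, 17.2, 19.3] [ 0.407 -0.208  0.025] [0.016 0.041] ((408.9271240234375, -208.2563934326172), (38.45009994506836, 46.30006790161133), 71.07085418701172)
top thermometer 0.7 [248.3, 176.8,
[... 2163 characters left out ...]
157.5, 9.5, 49.1] [0.475 0.147 0.013] [0.003 0.024] ((475.04547119140625, 148.29063415527344), (25.88813018798828, 215.4268798828125), 82.9112777709961)
scene spoon 0.48 [392.6, 163.3, 15.1, 44.1] [0.549 0.291 0.011] [0.    0.019] ((503.13079833984375, 298.1692810058594), (47.3261833190918, 211.12025451660156), 80.18444061279297)
scene jug 0.69 [306.1, 221.9, 38.8, 39.0] [ 0.737 -0.036  0.093] [0.003 0.139] ((775.1408081054688, -35.77728271484375), (125.89136505126953, 108.70632934570312), 24.43866729736328)
scene lid_edge 0.55 [229.2, 173.1, 65.1, 39.1] [ 0.493 -0.24   0.038] [0.027 0.045] ((474.0430603027344, -244.09701538085938), (248.2432403564453, 141.22572326660156), 69.31387329101562)
```

```bash
cat >> h.py <<'E'
def go(x,y,z,yaw):
    s=arm.get_state(); R=Ro.from_euler('xyz',s['ee_rot']).as_matrix()
    d=R.T@(np.array([x,y,z])-np.array(s['eef_pos']))/0.025
    t=-(yaw-s['ee_rot'][2]); t=(t+np.pi)%(2*np.pi)-np.pi
    print('t',round(s['t'],2),'at',np.round(s['eef_pos'],4),'rot',np.round(s['ee_rot'],3),'w',round(s['width'],4),'rows:',d.round(2),round(np.degrees(t)/5,2))
E
python3 -c "
from h import *
go(.402,-.210,.16,-3.494)
print(arm.get_calibration('wrist')); print(cv2.__version__)"
```

```text
t 1.0 at [ 0.2812 -0.6136  0.2266] rot [-3.142  0.    -2.712] w 0.0877 rows: [-11.12  12.66   2.66] 8.96
{'mtx': array([[326.08761097,   0.        , 318.96249463],
       [  0.        , 326.08761097, 195.13428398],
       [  0.        ,   0.        ,   1.        ]]), 'mount': array([[ 1.87755744e-04, -9.60142507e-01, -2.79510877e-01,
         7.54915126e-02],
       [ 9.99999760e-01,  3.66505929e-04, -5.87248069e-04,
         1.36242984e-03],
       [ 6.66284227e-04, -2.79510699e-01,  9.60142346e-01,
        -1.58793693e-01],
       [ 0.00000000e+00,  0.00000000e+00,  0.00000000e+00,
         1.00000000e+00]])}
4.12.0
```

View pics/top0.png

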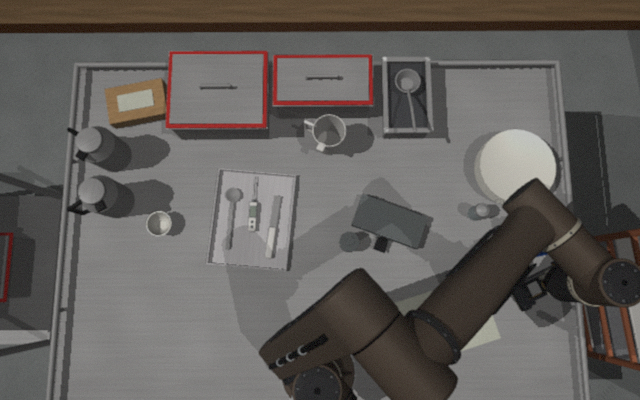

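```bash
python3 -m crank '[[[-3,3,0,2],[-6,6,0,4],[-9,9.5,0,6],[-11.1,12.7,0.5,8],[-11.1,12.7,1,9],[-11.1,12.7,1,9],[-11.1,12.7,1,9]]]' 1 20
python3 - <<'E'
from h import *
go(.402,-.210,.16,-3.494)
im,W=cloud('wrist'); save('w1.png',im)
for th in ['latch_pad','case','lid_edge']:
    for k in arm.trace(th,'wrist')[:1]:
        p=W[k['mask']]; p=p[~np.isnan(p[:,0])]
        print(th,k['score'],k['extent'],np.median(p,0).round(4),np.percentile(p[:,2],[5,50,95]).round(3))
        for lo,hi in [(.017,.030),(.034,.0405)]:
            q=p[(p[:,2]>lo)&(p[:,2]<hi)]
            if len(q)>50: print(lo,len(q),q.mean(0).round(4),rect(q))
E
```

```text
t: 1.88
eef_pos: [0.4015, -0.2074, 0.2018]
ee_rot: [3.141, 0.001, 2.786]
force: [2.2, -0.5, 0.4]
width: 0.0232
gripper_force: 0.0
t 1.88 at [ 0.4015 -0.2074  0.2018] rot [3.141e+00 1.000e-03 2.786e+00] w 0.0232 rows: [-0.05 -0.09  1.67] -0.03
latch_pad 0.75 [299.5, 160.0, 38.0, 48.2] [ 0.4072 -0.2097  0.0251] [0.023 0.025 0.043]
0.017 1333 [ 0.4036 -0.208   0.0249] ((407.107177734375, -209.16091918945312), (39.45914840698242, 44.805545806884766), 69.84416961669922)
0.034 77 [ 0.4248 -0.2162  0.0375] ((425.0996398925781, -216.2477264404297), (24.892467498779297, 8.880441665649414), 69.78765106201172)
case 0.9 [211.4, 158.4, 219.3, 142.4] [ 0.4408 -0.2219  0.0398] [0.012 0.04  0.042]
0.017 2133 [ 0.4143 -0.2123  0.0244] ((409.8167724609375, -210.61256408691406), (228.3976287841797, 51.02550506591797), 69.4388198852539)
0.034 4099 [ 0.4521 -0.2251  0.0394] ((478.1924743652344, -236.6389923095703), (228.95401000976562, 122.61434936523438), 69.55480194091797)
lid_edge 0.69 [208.4, 205.0, 218.7, 99.9] [ 0.4529 -0.2296  0.0402] [0.029 0.04  0.042]
0.017 424 [ 0.4364 -0.2104  0.0263] ((433.0022277832031, -219.30935668945312), (228.3976287841797, 1.1439590454101562), 69.39967346191406)
0.034 4042 [ 0.4528 -0.2246  0.0395] ((482.2801208496094, -237.61805725097656), (229.97494506835938, 114.27005004882812), 69.55480194091797)
```

View pics/w1.png

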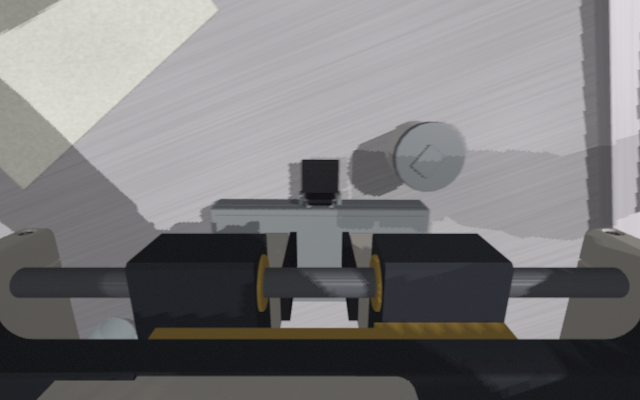

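```bash
python3 -m crank '[[[0,0,1.5,0],[0.06,0,3.5,0],[0.06,0,5.5,0],[0.06,0,6.6,0],[0.06,0,6.9,0],[0.06,0,7.1,0],[0.06,0,7.25,0],[0.06,0,7.4,0],[0.06,0,7.5,0],[0.06,0,7.5,0]]]' 1 20
python3 -c "
from h import *
s=arm.get_state();print(s['force'],s['eef_pos'])
im,W=cloud('scene'); save('s1.png',im[120:260,160:480])
for th in ['lid_edge']:
  for k in arm.trace(th,'scene')[:1]:
    p=W[k['mask']]; print(k['score'],k['extent'],np.nanpercentile(p[:,2],[5,50,95]))
"
```

```text
t: 3.32
eef_pos: [0.3986, -0.2089, 0.0159]
ee_rot: [-3.141, -0.001, 2.786]
force: [-11.3, 5.3, 27.5]
width: -0.0001
gripper_force: 14.7
[-11.31778037   5.27270569  27.48578785] [ 0.39859036 -0.20890218  0.0159114 ]
0.89 [229.6, 171.6, 58.8, 41.5] [0.03629959 0.07481646 0.10936906]
```

```bash
python3 -m crank '[[[0.3,0,-2,0],[0.3,0,-4,0],[0.3,0.5,-6,0],[0.3,2.5,-8,-1],[0.3,4.5,-8.2,-2],[0.3,7,-8.2,-3],[0.3,9.4,-8.2,-3.5],[0.3,11.8,-8.2,-3.5],[0.3,14.2,-8.2,-3.5],[0.3,16.6,-8.2,-3.5],[0.3,18.1,-8.2,-3.5],[0.3,18.1,-8.2,-3.5]]]' 0.43 20
python3 - <<'E'
from h import *
im,W=cloud('wrist'); save('w2.png',im)
go(.5,.217,.1,3.09)
for th in ['thermometer']:
    for k in arm.trace(th,'wrist')[:1]:
        p=W[k['mask']]; p=p[~np.isnan(p[:,0])]
        print(th,k['score'],k['extent'],np.percentile(p[:,2],[5,50,95]).round(3))
        q=p[(p[:,2]>.0175)]; print(len(q),q.mean(0).round(4),rect(q)); print(rect(p),p.min(0),p.max(0))
im,W=cloud('top'); save('t2.png',im[150:300,180:460])
for k in arm.trace('lid_edge','top')[:1]:
    p=W[k['mask']]; print(k['score'],k['extent'],np.nanpercentile(p[:,2],[5,50,95]))
E
```

```text
t: 4.92
eef_pos: [0.5511, 0.2206, 0.2193]
ee_rot: [3.141, 0.001, 3.094]
force: [0.1, -0.2, -0.5]
width: 0.0498
gripper_force: 0.0
t 4.97 at [0.5505 0.2192 0.2194] rot [3.141e+00 1.000e-03 3.093e+00] w 0.0498 rows: [ 2.02 -0.19  4.77] 0.04
thermometer 0.67 [302.7, 75.9, 20.9, 171.4] [0.014 0.022 0.023]
2272 [0.5025 0.2183 0.0216] ((507.843505859375, 217.69911193847656), (25.542755126953125, 107.8719253540039), 87.56035614013672)
((547.8818359375, 216.1378173828125), (25.816251754760742, 188.1242218017578), 87.58860778808594) [0.45377847 0.20290427 0.00248426] [0.64183115 0.23258693 0.02462753]
0.94 [359.8, 168.8, 75.7, 52.4] [0.02003362 0.06241305 0.11659104]
```

View pics/w2.png

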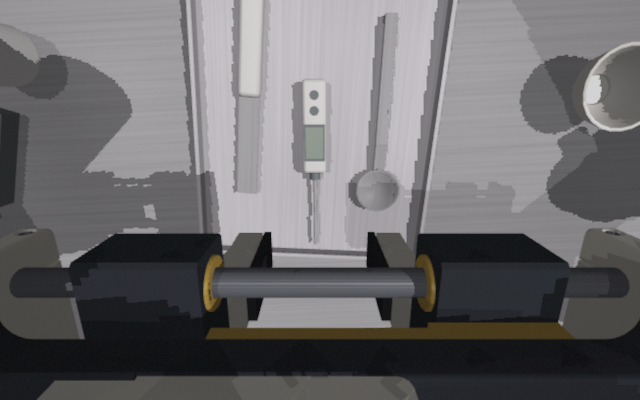

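```bash
python3 -m crank '[[[1,-0.1,1,0],[1.85,-0.14,3,0],[1.85,-0.14,5,0],[1.85,-0.14,7,-0.05],[1.85,-0.14,8,-0.05],[1.85,-0.14,8.44,-0.05],[1.85,-0.14,8.44,-0.05],[1.85,-0.14,8.44,-0.05]]]' 0.43 20
python3 -c "
from h import *
go(.504,.218,.008,3.099)
"
python3 -m crank '[[[0,0,0,0],[0,0,0,0],[0,0,0,0],[0,0,0,0],[0,0,0,0],[0,0,0,0]]]' 1 20
```

```text
t: 6.12
eef_pos: [0.5048, 0.2173, 0.0095]
ee_rot: [3.14, 0.002, 3.096]
force: [0.1, -0.3, 1.1]
width: 0.05
gripper_force: 0.0
t 6.12 at [0.5048 0.2173 0.0095] rot [3.140e+00 2.000e-03 3.096e+00] w 0.05 rows: [0.03 0.03 0.06] -0.04
t: 6.88
eef_pos: [0.5041, 0.217, 0.0084]
ee_rot: [3.141, 0.0, 3.096]
force: [-1.3, 0.2, 5.4]
width: 0.0252
gripper_force: 20.0
```

```bash
python3 -m crank '[[[0,0,-0.8,0],[0,0,-2,0],[0,0,-3.6,0],[0,-0.6,-5.4,0],[0,-2,-7,-1],[0,-3.8,-7.7,-2.5],[0,-5.6,-7.7,-4],[0,-7.4,-7.7,-5.5],[0,-9.2,-7.7,-7],[0.2,-11,-7.7,-8.5],[0.4,-12.8,-7.7,-10],[0.57,-14.2,-7.7,-11]]]' - 25
python3 -c "
from h import *
go(.4674,-.283,.20,-1.928)"
```

```text
t: 8.38
eef_pos: [0.4726, -0.1387, 0.2002]
ee_rot: [3.141, -0.0, -2.225]
force: [0.1, -0.2, -0.4]
width: 0.0256
gripper_force: 25.0
t 8.38 at [ 0.4726 -0.1387  0.2002] rot [ 3.141 -0.    -2.225] w 0.0256 rows: [ 4.71 -3.35  0.01] -3.4
```

```bash
python3 -m crank '[[[1.3,-1,0,-1],[2.6,-2,0,-2.2],[3.9,-2.9,0,-3.4],[4.7,-3.35,0,-3.4],[4.7,-3.35,0,-3.4],[4.7,-3.35,0,-3.4]]]'
python3 - <<'E'
from h import *
go(.4674,-.283,.03,-1.928)
im,W=cloud('wrist'); save('w3.png',im); np.save('w3.npy',W)
for k in arm.trace('thermometer','wrist')[:1]:
    p=W[k['mask']]; p=p[~np.isnan(p[:,0])]; print(k['score'],k['extent'],rect(p),p.min(0),p.max(0))
im,T=cloud('top')
big=cv2.resize(im[170:280,320:460],None,fx=4,fy=4,interpolation=cv2.INTER_CUBIC); save('t3.png',big); np.save('t3.npy',T)
for k in arm.trace('thermometer','top')[:1]:
    p=T[k['mask']]; p=p[~np.isnan(p[:,0])]; print(k['score'],k['extent'],p.min(0),p.max(0))
E
```

```text
t: 9.12
eef_pos: [0.4678, -0.281, 0.2001]
ee_rot: [3.141, 0.0, -1.931]
force: [-0.3, 0.2, -1.5]
width: 0.0258
gripper_force: 25.0
t 9.12 at [ 0.4678 -0.281   0.2001] rot [ 3.141  0.    -1.931] w 0.0258 rows: [ 0.08 -0.02  6.81] -0.04
0.57 [293.4, 153.7, 52.2, 175.9] ((457.8663635253906, -281.9532775878906), (90.33063507080078, 42.67051315307617), 70.75704193115234) [ 0.4396002  -0.32984915  0.01028385] [ 0.49262238 -0.23862461  0.21590678]
```

View pics/w3.png

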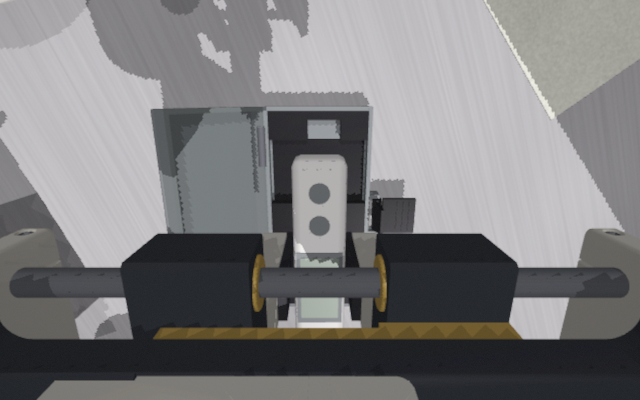

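View pics/t3.png

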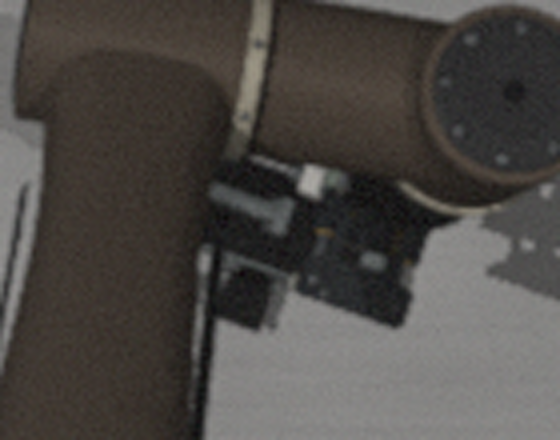

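Run:
```python
from h import *
W=np.load('w3.npy')[:232].reshape(-1,3); W=W[~np.isnan(W[:,0])]
a=np.radians(-20.45); R=np.array([[np.cos(a),-np.sin(a)],[np.sin(a),np.cos(a)]])
C=np.c_[(W[:,:2]-[.4898,-.2401])@R,W[:,2]]*1000
s=C[(C[:,2]>17)&(C[:,2]<28)&(abs(C[:,0])<70)&(C[:,1]>-130)&(C[:,1]<-30)]
for y in range(-120,-60,6):
    q=s[(s[:,1]>=y)&(s[:,1]<y+6)]; b=C[(C[:,2]>5)&(C[:,2]<15)&(C[:,1]>=y)&(C[:,1]<y+6)&(abs(C[:,0])<50)]
    print(y,len(q),np.percentile(q[:,0],[0,2,98,100]).round(1) if len(q) else '','low',len(b),np.percentile(b[:,0],[2,98]).round(1) if len(b)>3 else '', np.median(q[:,2]) if len(q) else '',np.median(b[:,2]) if len(b) else '')
for x in range(-52,52,8):
    q=s[(s[:,0]>=x)&(s[:,0]<x+8)]
    print(x,len(q),q[:,1].min().round(1) if len(q) else '')
h=C[(C[:,2]>180)&(abs(C[:,0])<60)]; print('handle',len(h),np.percentile(h[:,0],[1,99]),np.percentile(h[:,1],[1,99]),h[:,2].mean())
for z0 in range(185,230,5):
    q=C[(C[:,2]>=z0)&(C[:,2]<z0+5)&(abs(C[:,0]+6)<30)]
    if len(q)>20: print(z0,len(q),q.min(0),q.max(0))
```

```text
-120 114 [-60.5 -58.   49.6  51.5] low 0  22.76751637763913 
-114 713 [-60.7 -58.5  59.6  65.7] low 0  22.79342709437565 
-108 767 [-60.8 -58.3  64.4  66.9] low 0  22.83940278679275 
-102 561 [-60.2 -58.6  64.4  66.1] low 164 [-28.3   5. ] 22.81994549736374 10.750115075209996
-96 555 [-60.4 -58.9  64.2  65.8] low 198 [-28.4   5.1] 22.857798454512412 10.689809338546048
-90 546 [-60.6 -58.7  64.5  66.6] low 197 [-28.5   5.2] 22.758130352361793 10.755130071266494
-84 281 [-60.6 -59.7  65.4  66.5] low 362 [-46.4  43.5] 22.870403821443425 11.14197013199665
-78 147 [-60.2 -59.9  65.8  66.6] low 470 [-48.7  44.7] 23.18388678210917 11.180662889722054
-72 151 [-60.4 -60.   66.2  67. ] low 525 [-47.5  43.3] 23.55186409257182 11.155880394203537
-66 149 [-60.6 -60.3  65.8  66.6] low 283 [-48.2  44.2] 23.912294199511603 11.145030688177904
-52 257 -114.1
-44 258 -114.1
-36 259 -114.1
-28 104 -114.2
-20 103 -114.2
-12 103 -114.2
-4 104 -114.3
4 244 -114.3
12 255 -114.3
20 257 -114.3
28 259 -114.4
36 262 -114.4
44 659 -114.5
handle 4119 [-19.84745404   5.47841664] [-95.08144862 -60.52761113] 212.69622501411297
200 86 [-18.43577696 -95.21693161 200.13057934] [  4.30949947 -93.92132433 204.84115443]
205 181 [-20.21011449 -95.28518683 205.068319  ] [  5.84551631 -58.65126657 209.99535502]
210 3799 [-20.11602033 -95.26536669 210.00100959] [  5.75671156 -59.27267528 214.99009683]
215 47 [-16.17366021 -89.61334303 215.00025742] [  2.51971132 -61.00447056 215.62036309]
```

```bash
python3 -m crank '[[[0.09,0.22,1.5,0],[0.09,0.22,3.2,0],[0.09,0.22,4.8,0],[0.09,0.22,5.8,0],[0.09,0.22,5.8,0],[0.09,0.22,5.8,0]]]'
python3 - <<'E'
from h import *
a=np.radians(-20.45); R=np.array([[np.cos(a),-np.sin(a)],[np.sin(a),np.cos(a)]])
s=arm.get_state(); print(s['force'],s['width'],s['gripper_force'])
im,W=cloud('wrist'); save('w4.png',im)
p=s['eef_pos']; print('tcp',(np.array(p[:2])-[.4848,-.2377])@R*1000,p[2])
C=W.copy()*1000; C[...,:2]=(W[...,:2]-[.4848,-.2377])@R*1000
C=C[:232].reshape(-1,3); C=C[~np.isnan(C[:,0])]
b=C[(C[:,2]>5)&(C[:,2]<15)&(C[:,1]>-105)&(C[:,1]<-85)&(abs(C[:,0])<50)]; print('bed',len(b),np.percentile(b,[1,99],axis=0).round(1) if len(b) else '')
h=C[(C[:,2]>65)&(C[:,2]<80)&(abs(C[:,0]+6)<25)]; print('handle',len(h),np.percentile(h,[.5,99.5],axis=0).round(1) if len(h) else '')
go(p[0],p[1],.0155,s['ee_rot'][2])
E
```

```text
t: 10.07
eef_pos: [0.4631, -0.2815, 0.0567]
ee_rot: [-3.14, -0.0, -1.93]
force: [-0.9, 0.3, -0.7]
width: 0.0257
gripper_force: 25.0
[-0.88137856  0.30823234 -0.66889907] 0.025664800636046696 24.998641312122345
tcp [ -5.04270694 -48.64643627] 0.05669726638874632
bed 986 [[ -23.5 -100.7    9.2]
 [  10.4  -86.9   13. ]]
handle 3966 [[-18.7 -97.6  65.6]
 [  7.  -62.8  71.8]]
t 10.12 at [ 0.4633 -0.2816  0.057 ] rot [-3.139  0.    -1.93 ] w 0.026 rows: [-0.    0.01  1.66] -0.0
```

View pics/w4.png

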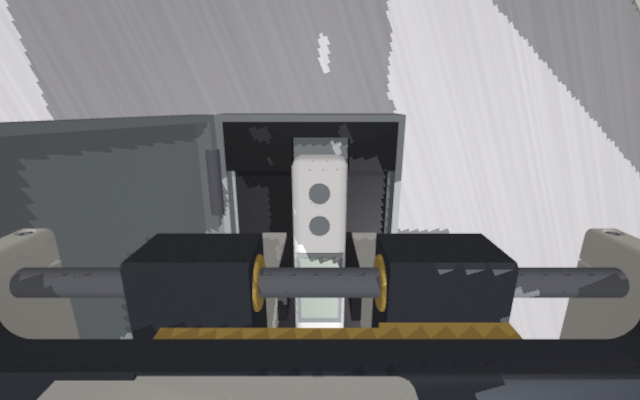

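```bash
python3 -m crank '[[[0,0.05,0.5,0],[0,0.05,0.9,0],[0,0.05,1.2,0],[0,0.05,1.4,0],[0,0.05,1.5,0],[0,0.05,1.58,0],[0,0.05,1.63,0],[0,0.05,1.65,0],[0,0.05,1.65,0],[0,0.05,1.65,0]]]'
python3 -c "
from h import *
s=arm.get_state();print(s['force'],s['eef_pos'],s['moment'])"
```

```text
t: 11.38
eef_pos: [0.4611, -0.2811, 0.0154]
ee_rot: [-3.141, -0.0, -1.93]
force: [-3.3, 1.8, 9.6]
width: 0.0257
gripper_force: 25.0
[-3.31515018  1.79651877  9.64420946] [ 0.46106883 -0.28114048  0.01541911] [ 1.02578792  1.17177054 -0.0161349 ]
```

```bash
python3 -m crank '[[[0,0,-0.05,0],[0,0,-0.05,0],[0,0,-0.05,0],[0,0,-0.05,0],[0,0,-0.5,0],[0,0,-1.2,0],[0,0,-2.5,0],[0,0,-4,0],[0,0,-6,0],[0,0,-8,0],[0,0,-8,0]]]' 0.55 20
python3 - <<'E'
from h import *
a=np.radians(-20.45); R=np.array([[np.cos(a),-np.sin(a)],[np.sin(a),np.cos(a)]])
im,W=cloud('wrist'); save('w5.png',im)
C=W.copy()*1000; C[...,:2]=(W[...,:2]-[.4848,-.2377])@R*1000
C=C[:232].reshape(-1,3); C=C[~np.isnan(C[:,0])]
h=C[(C[:,2]>25.5)&(C[:,2]<45)&(abs(C[:,0]+6)<25)&(abs(C[:,1])<110)]; print('handle',len(h),np.percentile(h,[.5,50,99.5],axis=0).round(1) if len(h) else '')
go(*(np.array([.4848,-.2377])+R@[.150,0]),.25,2.785)
E
```

```text
t: 12.75
eef_pos: [0.4632, -0.282, 0.2197]
ee_rot: [-3.133, 0.0, -1.93]
force: [-0.0, 0.1, -0.2]
width: 0.0392
gripper_force: 0.0
handle 2036 [[-20.1 -96.5  25.6]
 [ -7.2 -50.5  28.8]
 [  5.2   3.9  31. ]]
t 12.8 at [ 0.4619 -0.2813  0.2171] rot [-3.137e+00  1.000e-03 -1.931e+00] w 0.0392 rows: [-1.98 -6.25 -1.28] 17.96
```

View pics/w5.png

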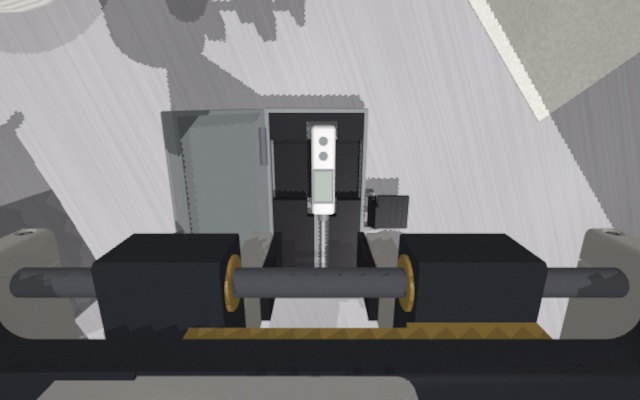

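```bash
python3 -m crank '[[[-0.6,-1.8,0,0],[-1.3,-3.6,0,0],[-1.96,-5.4,0,0],[-1.96,-7,0,0],[-1.96,-7,0.8,0],[-1.96,-7,2.4,0],[-1.96,-7,3.8,0],[-1.96,-7,4.65,0],[-1.96,-7,4.65,0],[-1.96,-7,4.65,0]]]' 1 20
python3 - <<'E'
from h import *
a=np.radians(-20.45); R=np.array([[np.cos(a),-np.sin(a)],[np.sin(a),np.cos(a)]])
s=arm.get_state(); print(s['eef_pos'],s['force'],s['width'])
print('tcp',(np.array(s['eef_pos'][:2])-[.4848,-.2377])@R*1000)
im,W=cloud('scene'); save('s6.png',cv2.resize(im[110:260,180:400],None,fx=3,fy=3))
E
```

```text
t: 14.05
eef_pos: [0.6423, -0.2971, 0.0987]
ee_rot: [-3.141, -0.0, -1.931]
force: [0.7, -0.7, 0.4]
width: 0.0003
gripper_force: 0.0
[ 0.64227139 -0.29705624  0.09866506] [ 0.69235989 -0.71971084  0.41670414] 0.0003018973396775003
tcp [168.28560929  -0.59655673]
```

View pics/s6.png

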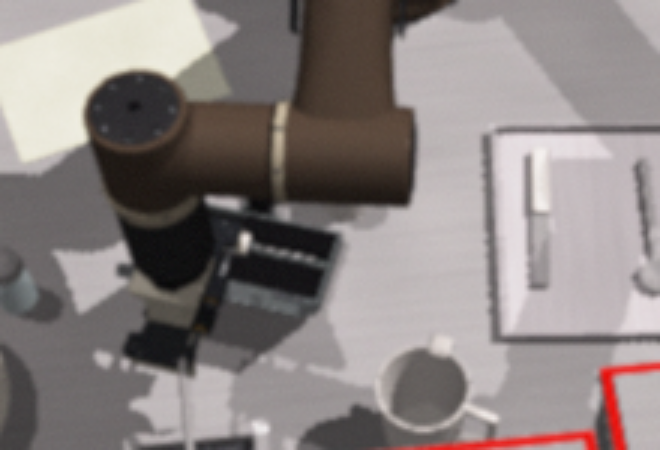

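```bash
python3 -m crank '[[[0,0.8,0,0],[0,1.55,0,0],[0,2.3,-0.4,0],[0,3.04,-0.75,0],[0,3.72,-0.78,0],[0,4.48,-0.73,0],[0,5.2,-0.5,0],[0,5.88,-0.13,0],[0,6.44,0.4,0],[0,6.92,1.0,0],[0,7.2,1.5,0],[0,7.4,1.9,0]]]'
python3 - <<'E'
from h import *
a=np.radians(-20.45); R=np.array([[np.cos(a),-np.sin(a)],[np.sin(a),np.cos(a)]])
s=arm.get_state(); print(s['eef_pos'],s['force'])
print('tcp',(np.array(s['eef_pos'][:2])-[.4848,-.2377])@R*1000)
im,W=cloud('wrist'); save('w7.png',im)
E
```

```text
t: 15.6
eef_pos: [0.4686, -0.2316, 0.0505]
ee_rot: [-3.141, 0.0, -1.931]
force: [0.7, 0.2, 0.5]
width: 0.0008
gripper_force: 0.6
[ 0.46855291 -0.23161602  0.05054394] [0.73275928 0.18752787 0.5202317 ]
tcp [-17.34883618   0.02398809]
```

View pics/w7.png

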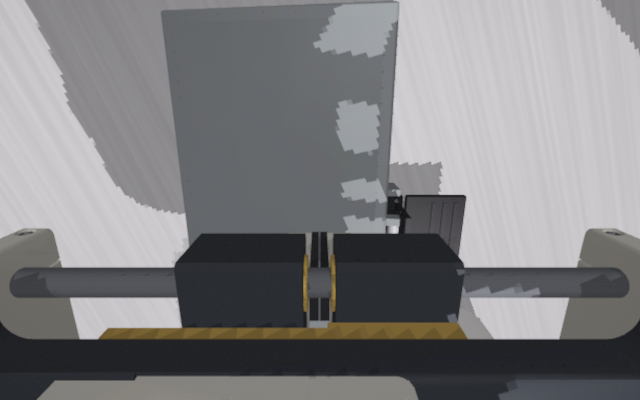

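```bash
python3 -m crank '[[[0,0.2,0.15,0],[0,0.2,0.3,0],[0,0.2,0.4,0],[0,0.2,0.46,0],[0,0.2,0.52,0],[0,0.2,0.58,0],[0,0.2,0.58,0]]]'
```

```text
t: 16.52
eef_pos: [0.464, -0.2299, 0.0384]
ee_rot: [-3.141, -0.0, -1.93]
force: [-9.7, 8.2, 31.9]
width: 0.0006
gripper_force: 15.5
```

```bash
python3 -m crank '[[[0,0,-0.3,0],[0,0,-1.5,0],[0,0,-3.5,0],[0,0,-5.5,0],[1.5,0,-7,0],[3.5,0,-7,0],[5,0,-7,0],[5,0,-7,0],[5,0,-7,0],[5,0,-7,0]]]'
python3 - <<'E'
from h import *
a=np.radians(-20.45); R=np.array([[np.cos(a),-np.sin(a)],[np.sin(a),np.cos(a)]])
im,W=cloud('wrist'); save('w8.png',im)
C=W.copy()*1000; C[...,:2]=(W[...,:2]-[.4848,-.2377])@R*1000
C=C[:232].reshape(-1,3); C=C[~np.isnan(C[:,0])]
for x in range(-50,60,20):
    q=C[(abs(C[:,0]-x)<6)&(C[:,1]>-105)&(C[:,1]<0)&(C[:,2]<130)]; print(x,len(q),np.median(q[:,2]).round(1) if len(q) else '')
im,W=cloud('top')
for k in arm.trace('lid_edge','top')[:1]:
    p=W[k['mask']]; print(k['score'],k['extent'],np.nanpercentile(p[:,2],[5,50,95]))
E
```

```text
t: 17.77
eef_pos: [0.4205, -0.3463, 0.211]
ee_rot: [3.141, 0.0, -1.93]
force: [-0.8, -0.4, -0.4]
width: 0.0004
gripper_force: 0.0
-50 390 40.0
-30 444 40.5
-10 428 40.5
10 425 40.3
30 427 40.3
50 367 39.7
0.6 [349.4, 202.5, 76.2, 47.4] [0.03256584 0.03970425 0.0474998 ]
```

View pics/w8.png

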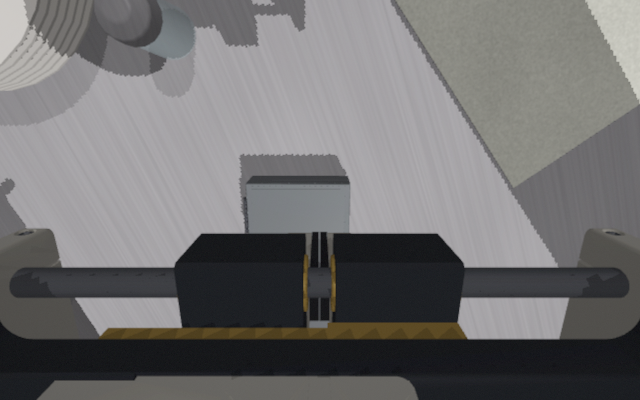

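The lid lies level at about 40 mm a full second after the press was released, so it is latched and the robot is clear of it.

```bash
python3 -c "
from station import arm
print(arm.job_done())"
```

```text
the job is handed in; nothing more can be done
None
```

The thermometer lies in its bed with the probe in the channel, the lid is shut and still level after release, so it looks latched, and the job was handed in at about 18 s of the 69 s allowed. I did not re-check the other items afterwards.

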